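# Gauge the gap of a two-step fixture with stepped leaves

## Robot

A 6-joint arm with a two-finger parallel gripper is mounted at the origin on a cart in front of the work surface, level with it; the furniture and walls round the work are solid. World frame = base frame: x ahead of the robot, y to its left, z up, the work surface at z = 0. Lengths are in m, angles in rad, forces in N, time in s.
With the tool pointing down it reaches from about 0.35 to 0.875 m from the base axis. Payload 4.2 kg.
Tool frame: the origin (TCP) lies between the finger pads; the fingertips stand 14 mm ahead of it and the grasp point (between the pads) lies 5 mm behind it; z points along the fingers, x is the direction in which the jaws open and shut, and the axes are right-handed (so a half turn about z gives the same grasp; the last joint's range is limited). The gripper opens to 87 mm and grips with 3 to 60 N. Pads are 19 mm wide; open, the fingers measure 117 mm over their backs; the gripper's body (75 mm by 190 mm) begins 51 mm behind the grasp point.
Start: joints at [-1.045, 0.385, 0.008, 0, -1.194, -0.259], TCP at [0.165, -0.603, 0.237] pointing down, gripper open.
Joint ranges: [-3.14, 3.14], [-1.21, 2.06], [-1.07, 1.41], [-3.16, 2.05], [-2.99, -0.16], [-3.1, 3.1]. Speed limits (rad/s): [2.79, 2.79, 3.14, 3.14, 3.14, 3.14].

## Interface

Orientations are given as a unit quaternion [x, y, z, w].
In Python, from plant import bot gives the robot as it stands.
- The arm moves only by the tool drive_tool, never from a script. Its argument "moves" is a list of rows, each a list of 2 entries, a list of its own where there are three numbers: the shift along the tool's x, y, z in mm, then the turn about the tool's z in degrees. In form: [[[x, y, z], yaw], ...]. A call has 1 to 12 rows; each row shifts and turns the commanded pose from where the row before left it, along the tool's axes as they then stand; what a row does not reach is not made up. A row lasts 1/8 s, in which the tool goes at most 62.5 mm and 10.7 degrees, less where a joint would pass 70% of its speed; a pose out of reach is approached as far as the arm can. A call is refused whole if a number of a shift passes 62.5 or a number of a turn 10.7, either way. A call with a gripper value outside its range is refused whole. "claw" is the finger opening in mm, from 0 to 87, set as the call begins (left out, the last holds). The fingers move at their own pace and stop on an object; the grip force is fixed at half the most. Time passes only in rows, so rows that do not move let the fingers close. It gives the time, the measured TCP pose, the force and the opening at its end, in the units of the state.
- bot.sense(): the state, without advancing time (a new reading comes with each control period).
- bot.camera(name): name is "side" or "top"; returns the picture (420x560x3 uint8, red, green, blue); there is no depth.
- bot.camera_params(name): a dict with "K" (3x3 intrinsics, pixels), "k1" (the pictures are not rectified: a ray, as slopes to the right and down, at radius r is drawn at 1 + k1 r^2 times it, then the intrinsics apply), "origin" and "orientation" of the camera in the world. Camera axes: x right, y up, looking along -z (the intrinsics and any distortion apply to the point x, -y, -z); pixel columns grow to the right and rows downward; lengths in m; the calibration is good to about 2 mm. A picture is of the moment at which its call begins. camera_params takes no time and is no camera call.
- bot.job_done(): hands the job in, once; it reports no verdict.
The state is a dict: "time": time; "joint_positions": joint angles; "dq": joint speeds; "effort": joint torques, N m; "tool_pos": TCP position; "orientation": TCP orientation; "wrist_force": force on the tool from outside, world axes, zero at the start; "moment": the same for the moment, N m; "gripper_width": opening from 0.0 (shut) to 1.0 (fully open).
Only numpy, scipy, OpenCV 4.12 (cv2) and the standard library are available. Lean on these libraries where they do the work, as an engineer would, in place of code of your own. Each camera call takes 0.05 s, during which the arm holds its last target.

## Task

Find out by trial which gauge leaf binds in the gap of the two-step fixture: starting with the thinnest leaf and going up in thickness, take a leaf from the rack, hold it against the tall fence and lower it into the gap. A leaf that is too thin goes right down to the floor of the gap: hang it back in the rack. Leave the first leaf that stops on the half-way step standing there, upright close to the fence, let go and draw the hand clear, with the other leaves hanging fully home in the rack, and do not disturb the tin, the eyepiece or the caliper.

Things in the scene. Friction and masses are not known exactly. Their poses are not given: they have to be found in the camera images.
- fixture: Fixed gap fixture on a grey base 110 (x) x 125 (y) x 15 mm. Origin on the worktop; its plane y = 0 is the face of the steel fence (y -22 to 0, 84 mm long in x, top z = 71 mm). Across the gap, at y > 0, stands the rear jaw: steel pad (top z = 53) before a grey housing (y 30 to 72, top z = 55). The gap runs along x between fence and pad, 80 mm long, open above and at both ends.
- gap_step (a point): Point on the fence face, mid-length, at the height (z = 33 mm) of the step (ledge) in the pad opposite. The gap is wider above the step, 6 mm narrower below. Setting unknown, drawn per run: above/below 10.5/4.5, 16.5/10.5 or 22.5/16.5 mm, so the 8, 14 or 20 mm leaf binds: against the fence it enters with 2.5 mm play and its lower edge stops on the step. A thicker leaf stops on the pad top.
- gap_floor (a point): Point at the foot of the fence face, mid-length, on the floor of the gap (z = 15 mm). A leaf thinner than the binding one, held against the fence, goes down to here. Away from the fence it may catch on the step wrongly: a truly bound leaf stands with its blade within about 3 mm of the fence.
- rack: Fixed hanging rack: base 120 (x) x 200 (y) x 8 mm, two aluminium walls along y (x -47 to -35 and 35 to 47), top z = 93 mm. Each has three slots 17 mm wide, bottom at z = 81, at y = -60, 0, 60 mm; all fit all leaves. A leaf hangs with its cross bar across both walls in a pair of slots, blade between: leaf origin then at x 0, y of the slot, z 15 mm, axes as the rack's. Origin under the base's middle.
- leaf_1: Thinnest steel gauge leaf: blade 8 mm thick (y), 60 wide (x), 66 high; on it a cross bar 104 (x) x 12 (y) x 10 mm (z 66 to 76), on that a grip tab 30 (x) x 12 (y) x 32 mm (z 76 to 108) with 1 dark round mark. Grip the tab across its 12 mm. Origin: middle of the blade's lower edge, z up. Starts hanging in any one of the three rack slots.
- leaf_2: Middle steel gauge leaf: blade 14 mm thick (y), 60 wide (x), 66 high; on it a cross bar 104 (x) x 12 (y) x 10 mm (z 66 to 76), on that a grip tab 40 (x) x 12 (y) x 32 mm (z 76 to 108) with 2 dark round marks. Grip the tab across its 12 mm. Origin: middle of the blade's lower edge, z up. Starts hanging in any one of the three rack slots.
- leaf_3: Thickest steel gauge leaf: blade 20 mm thick (y), 60 wide (x), 66 high; on it a cross bar 104 (x) x 12 (y) x 10 mm (z 66 to 76), on that a grip tab 50 (x) x 12 (y) x 32 mm (z 76 to 108) with 3 dark round marks. Grip the tab across its 12 mm. Origin: middle of the blade's lower edge, z up. Starts hanging in any one of the three rack slots.
- putty_tin: Bystander: flat round tin with a green lid, 66 mm across, 34 mm high, near the front of the bench; origin under its centre.
- eyepiece: Bystander: small microscope eyepiece standing upright, black collar, 32 mm across, 46 mm high; origin under its centre.
- caliper: Bystander: steel vernier caliper lying flat near the bench front on the left, 190 mm long (y), 72 mm wide (x), 10 mm high; origin under its middle.
Mind the look-alikes: they are no part of the job. Leave any blue look-alike of the leaf_1 alone.

How it is judged:
On the way, in this order (a step that is already met when the one before it is completed fails the run):
1. the thinnest leaf has been tried: its lower edge well down in the gap (x of leaf_1 in the frame of fixture between -0.02 and 0.02 m and y of leaf_1 in the frame of fixture between 0 and 0.022 m and z of leaf_1 in the frame of fixture below 0.046 m), for 0.1 s.
2. either the thinnest leaf is bound on the step and the hand is away from it, or the middle leaf has been tried in the gap ((((x of leaf_1 in the frame of fixture between -0.02 and 0.02 m and y of leaf_1 in the frame of fixture between 0 and 0.0072 m and y of leaf_1 in the frame of fixture above 0.002 m and z of leaf_1 in the frame of fixture between 0.0295 and 0.0375 m and angle between leaf_1's own z axis and vertical below 0.17 rad and linear speed of leaf_1 below 0.02 m/s) and distance between the grasp point and leaf_1 above 0.121 m) or (x of leaf_2 in the frame of fixture between -0.02 and 0.02 m and y of leaf_2 in the frame of fixture between 0 and 0.022 m and z of leaf_2 in the frame of fixture below 0.046 m))), for 0.2 s.
At the end, for the whole second after the job is handed in: One leaf rests on the step (lower edge at 33.5 +-4 mm, centre half its thickness -2/+3.2 mm from the fence face, within 20 mm of mid-jaw, tilt under 0.17 rad); the other two hang in rack slots (origin 10 to 20 mm high, tilt under 0.12 rad); all at rest ((((x of leaf_1 in the frame of fixture between -0.02 and 0.02 m and y of leaf_1 in the frame of fixture between 0 and 0.0072 m and y of leaf_1 in the frame of fixture above 0.002 m and z of leaf_1 in the frame of fixture between 0.0295 and 0.0375 m and angle between leaf_1's own z axis and vertical below 0.17 rad and linear speed of leaf_1 below 0.02 m/s) and (x of leaf_2 in the frame of rack between -0.015 and 0.015 m and y of leaf_2 in the frame of rack between -0.07 and 0.07 m and z of leaf_2 in the frame of rack between 0.01 and 0.02 m and angle between leaf_2's own z axis and vertical below 0.12 rad and linear speed of leaf_2 below 0.02 m/s) and (x of leaf_3 in the frame of rack between -0.015 and 0.015 m and y of leaf_3 in the frame of rack between -0.07 and 0.07 m and z of leaf_3 in the frame of rack between 0.01 and 0.02 m and angle between leaf_3's own z axis and vertical below 0.12 rad and linear speed of leaf_3 below 0.02 m/s)) or ((x of leaf_2 in the frame of fixture between -0.02 and 0.02 m and y of leaf_2 in the frame of fixture between 0 and 0.0102 m and y of leaf_2 in the frame of fixture above 0.005 m and z of leaf_2 in the frame of fixture between 0.0295 and 0.0375 m and angle between leaf_2's own z axis and vertical below 0.17 rad and linear speed of leaf_2 below 0.02 m/s) and (x of leaf_1 in the frame of rack between -0.015 and 0.015 m and y of leaf_1 in the frame of rack between -0.07 and 0.07 m and z of leaf_1 in the frame of rack between 0.01 and 0.02 m and angle between leaf_1's own z axis and vertical below 0.12 rad and linear speed of leaf_1 below 0.02 m/s) and (x of leaf_3 in the frame of rack between -0.015 and 0.015 m and y of leaf_3 in the frame of rack between -0.07 and 0.07 m and z of leaf_3 in the frame of rack between 0.01 and 0.02 m and angle between leaf_3's own z axis and vertical below 0.12 rad and linear speed of leaf_3 below 0.02 m/s)) or ((x of leaf_3 in the frame of fixture between -0.02 and 0.02 m and y of leaf_3 in the frame of fixture between 0 and 0.0132 m and y of leaf_3 in the frame of fixture above 0.008 m and z of leaf_3 in the frame of fixture between 0.0295 and 0.0375 m and angle between leaf_3's own z axis and vertical below 0.17 rad and linear speed of leaf_3 below 0.02 m/s) and (x of leaf_1 in the frame of rack between -0.015 and 0.015 m and y of leaf_1 in the frame of rack between -0.07 and 0.07 m and z of leaf_1 in the frame of rack between 0.01 and 0.02 m and angle between leaf_1's own z axis and vertical below 0.12 rad and linear speed of leaf_1 below 0.02 m/s) and (x of leaf_2 in the frame of rack between -0.015 and 0.015 m and y of leaf_2 in the frame of rack between -0.07 and 0.07 m and z of leaf_2 in the frame of rack between 0.01 and 0.02 m and angle between leaf_2's own z axis and vertical below 0.12 rad and linear speed of leaf_2 below 0.02 m/s)))); the robot touches nothing.
It fails at once if the tin, the eyepiece or the caliper is moved by more than 30 mm (distance of any of putty_tin, eyepiece, caliper from where it was at the start of the episode above 0.03 m).
It fails at once if a leaf is dropped or tipped over (angle between any of leaf_1, leaf_2, leaf_3's own z axis and vertical above 0.7 rad).
It also fails if it takes over 72 s, if anything falls off the work surface, if the arm or the gripper's body presses on something with over 40 N, if the wrist force passes 120 N, or if a joint passes its speed limit or range.

## Working session

There is one attempt and no reset: what is moved stays moved. The work goes in short steps, Python scripts to look and compute and a tool call to move; the robot and the scene stay as the last step left them, time stands still between calls to the robot, and variables do not carry over. Pictures are saved under pics/ and viewed, and the job is handed in when it is done.

Besides the shell and the picture viewer there is one more tool, called as name([rows], argument=value, ...), one row to a line, values as JSON. drive_tool: Moves the arm, as the interface text tells. Its arguments: {"type":"object","properties":{"moves":{"type":"array"},"claw":{"type":"number"}},"required":["moves"]}

```bash
mkdir -p pics; ls; python3 - <<'E'
from plant import bot
import cv2
s=bot.sense();print(s)
for n in("side","top"):
    p=bot.camera_params(n);print(n,p)
    cv2.imwrite(f"pics/{n}0.png",bot.camera(n)[:,:,::-1])
E
```

```text
pics
{'time': 0.0, 'joint_positions': array([-1.04540484e+00,  3.85551615e-01,  6.56768568e-03, -4.84572414e-04,
       -1.19398209e+00, -2.58591154e-01]), 'dq': array([ 0.0005007 , -0.00010126, -0.00150113, -0.00061128, -0.0022793 ,
        0.00137791]), 'effort': array([ 1.44956789e-04, -3.90666568e+01,  1.87408412e+01,  4.22000349e+00,
        1.09541128e-02, -2.11740803e-04]), 'tool_pos': array([ 0.16462754, -0.60231483,  0.23544194]), 'orientation': array([ 6.06846454e-01,  7.94818315e-01,  6.23849495e-04, -9.15647384e-04]), 'wrist_force': array([ 0.25009535,  0.6778453 , -0.34004861]), 'moment': array([ 0.01314266, -0.00367983, -0.00639895]), 'gripper_width': 0.9992585974821414}
side {'K': array([[527.44484892,   0.        , 280.11117856],
       [  0.        , 527.44484892, 212.0760999 ],
       [  0.        ,   0.        ,   1.        ]]), 'k1': -0.03308928956481136, 'origin': array([0.39099255, 0.90860373, 0.75689678]), 'orientation': array([-0.03926503,  0.44218284,  0.89439734, -0.05464423])}
top {'K': array([[450.20432464,   0.        , 285.14192746],
       [  0.        , 450.20432464, 210.73870845],
       [  0.        ,   0.        ,   1.        ]]), 'k1': -0.04294657875122109, 'origin': array([0.36200489, 0.05016861, 1.0303694 ]), 'orientation': array([ 0.0507414 , -0.07001346, -0.69738066,  0.71146584])}
```

View pics/side0.png

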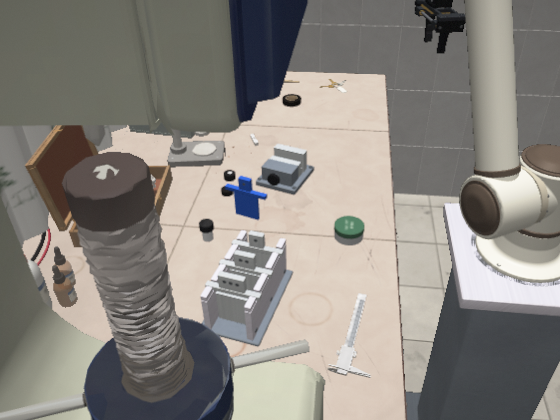

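View pics/top0.png

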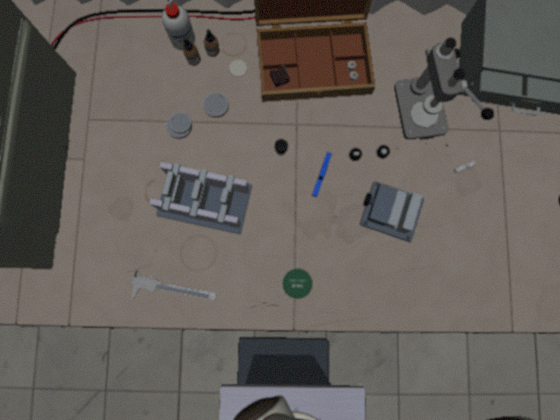

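The side view shows the rack at about (245,285), the fixture at (286,170), the blue look-alike at (245,197) and the tin at (349,228). In the top view the rack is at (203,197) and the fixture at (393,210). Next I'll enlarge both.

```bash
cat > h.py <<'E'
import numpy as np,cv2
from scipy.spatial.transform import Rotation as R
from plant import bot
def ray(n,u,v):
    p=bot.camera_params(n);K=p["K"]
    d=cv2.undistortPointsIter(np.array([[[u,v]]],float),K,np.array([p["k1"],0,0,0]),None,None,(3,50,1e-10))[0,0]
    return np.array(p["origin"]),R.from_quat(p["orientation"]).apply([d[0],-d[1],-1])
def on(n,u,v,z):
    o,d=ray(n,u,v);return o+d*(z-o[2])/d[2]
def two(a,b):
    o1,d1=ray("top",*a);o2,d2=ray("side",*b)
    A=np.stack([d1,-d2],1);t=np.linalg.lstsq(A,o2-o1,rcond=None)[0]
    p=o1+t[0]*d1;q=o2+t[1]*d2;return (p+q)/2,np.linalg.norm(p-q)
def proj(n,P):
    p=bot.camera_params(n);c=R.from_quat(p["orientation"]).inv().apply(np.atleast_2d(P)-p["origin"])
    x=c[:,0]/-c[:,2];y=-c[:,1]/-c[:,2];r=1+p["k1"]*(x*x+y*y)
    return np.stack([p["K"][0,0]*x*r+p["K"][0,2],p["K"][1,1]*y*r+p["K"][1,2]],1)
def crop(n,img,x,y,w,h,s):
    cv2.imwrite(f"pics/{n}.png",cv2.resize(img[y:y+h,x:x+w],None,fx=s,fy=s,interpolation=cv2.INTER_CUBIC))
def snap(tag):
    o={}
    for n in("side","top"):
        o[n]=bot.camera(n)[:,:,::-1].copy();cv2.imwrite(f"pics/{tag}_{n}.png",o[n])
    return o
E
python3 - <<'E'
from h import *
s=cv2.imread("pics/side0.png");t=cv2.imread("pics/top0.png")
crop("c1",t,140,150,130,97,6);crop("c2",t,350,165,100,75,8);crop("c3",s,190,225,110,82*1+40,5);crop("c4",s,245,130,80,60,10)
E
```

```text
(no output)
```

View pics/c1.png

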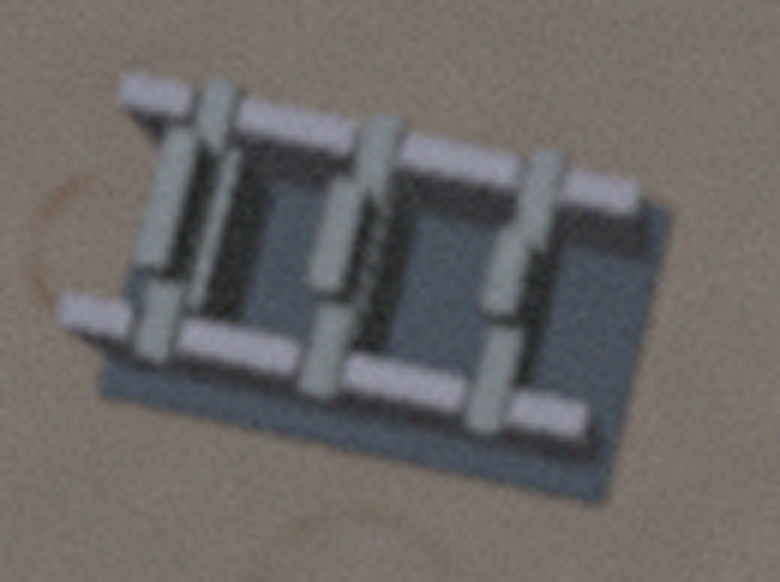

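View pics/c2.png

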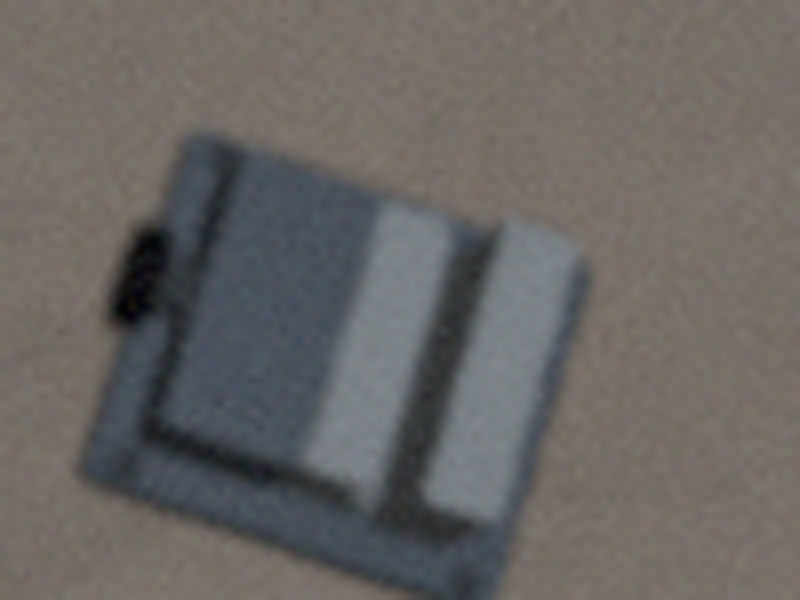

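View pics/c3.png

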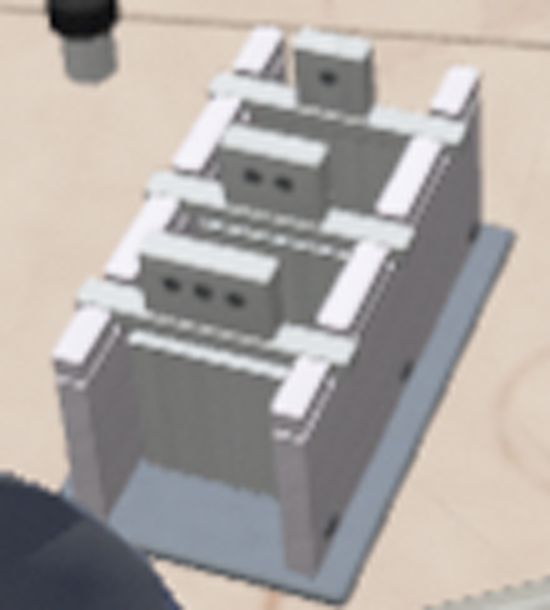

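View pics/c4.png

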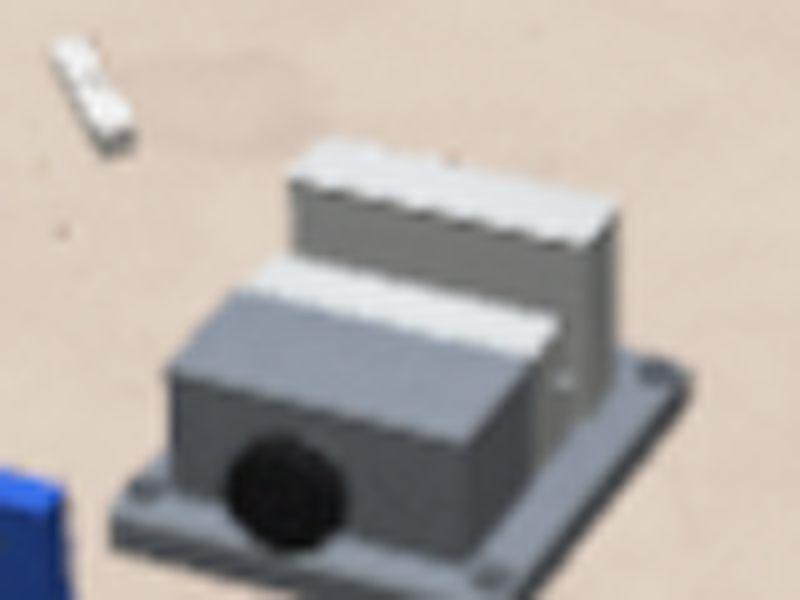

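```bash
python3 - <<'E'
from h import *
np.set_printoptions(precision=4,suppress=True)
def T(p,off,s): return ((p[0]+.5)/s-.5+off[0],(p[1]+.5)/s-.5+off[1])
def rep(name,pts,off,s,n,z):
    P=np.array([on(n,*T(p,off,s),z) for p in pts]); print(name,n); print(P); return P
def summ(P): # FL,FR,NL,NR : far-left..
    c=P.mean(0);yv=(P[0]-P[1]+P[2]-P[3])/2;xv=(P[0]-P[2]+P[1]-P[3])/2
    print(' centre',c,'len_y',np.linalg.norm(yv),'ang',np.degrees(np.arctan2(yv[0],yv[1])),'len_x',np.linalg.norm(xv),'ang',np.degrees(np.arctan2(-xv[1],xv[0])))
summ(rep('rack walls',[(120,90),(637,197),(62,305),(586,417)],(140,150),6,'top',.093))
# side: c3 offset 190,225 s5 ; wall ends centers (top)
summ(rep('rack walls',[(74,352),(265,35),(290,402),(460,75)],(190,225),5,'side',.093))
# fence top corners  FL,FR,NL,NR
summ(rep('fence',[(512,218),(584,255),(425,492),(497,520)],(350,165),8,'top',.071))
summ(rep('fence',[(290,180),(328,138),(585,243),(616,210)],(245,130),10,'side',.071))
summ(rep('pad',[(378,202),(452,226),(304,458),(378,500)],(350,165),8,'top',.053))
summ(rep('pad',[(240,291),(275,257),(530,355),(555,322)],(245,130),10,'side',.053))
# tabs top in top view centers
for nm,p in (('l1',(508,272)),('l2',(335,235)),('l3',(165,200))): print(nm,on('top',*T(p,(140,150),6),.123))
for nm,p in (('l1',(333,47)),('l2',(274,145)),('l3',(209,258))): print(nm,on('side',*T(p,(190,225),5),.123))
E
```

```text
rack walls top
[[0.6184 0.2967 0.093 ]
 [0.5835 0.111  0.093 ]
 [0.5398 0.312  0.093 ]
 [0.5041 0.1263 0.093 ]]
 centre [0.5615 0.2115 0.093 ] len_y 0.18900188857661634 ang 10.768480812765485 len_x 0.08046696506830714 ang 10.916893632442735
rack walls side
[[0.62   0.2951 0.093 ]
 [0.5866 0.1178 0.093 ]
 [0.5413 0.3094 0.093 ]
 [0.5063 0.1338 0.093 ]]
 centre [0.5636 0.214  0.093 ] len_y 0.17976745949119347 ang 10.960307796930659 len_x 0.08093265893438353 ang 10.826481809397862
fence top
[[ 0.5767 -0.2572  0.071 ]
 [ 0.5668 -0.277   0.071 ]
 [ 0.4999 -0.2308  0.071 ]
 [ 0.4926 -0.2504  0.071 ]]
 centre [ 0.534  -0.2538  0.071 ] len_y 0.021518077095879107 ang 23.55823216722111 len_x 0.07996536528185827 ang 19.360310439337443
fence side
[[ 0.578  -0.2504  0.071 ]
 [ 0.5713 -0.2726  0.071 ]
 [ 0.4999 -0.2267  0.071 ]
 [ 0.4937 -0.2435  0.071 ]]
 centre [ 0.5357 -0.2483  0.071 ] len_y 0.02053071456848976 ang 18.441851398922793 len_x 0.08221921965473973 ang 18.708858117277458
pad top
[[ 0.5844 -0.2249  0.053 ]
 [ 0.578  -0.2458  0.053 ]
 [ 0.5113 -0.2023  0.053 ]
 [ 0.5    -0.2228  0.053 ]]
 centre [ 0.5434 -0.224   0.053 ] len_y 0.022464939986495926 ang 23.16328142968736 len_x 0.078893187440656 ang 16.779540792013034
pad side
[[ 0.5877 -0.2246  0.053 ]
 [ 0.5813 -0.2419  0.053 ]
 [ 0.5111 -0.2016  0.053 ]
 [ 0.5065 -0.2176  0.053 ]]
 centre [ 0.5466 -0.2214  0.053 ] len_y 0.017580088283985305 ang 18.360055081776505 len_x 0.07929732973774556 ang 17.367412416675183
l1 [0.5491 0.1523 0.123 ]
l2 [0.5607 0.212  0.123 ]
l3 [0.5716 0.2708 0.123 ]
l1 [0.5508 0.1578 0.123 ]
l2 [0.5627 0.2146 0.123 ]
l3 [0.5742 0.2743 0.123 ]
```

```bash
cat >> h.py <<'E'
def go(x,y,z,ang=None):
    s=bot.sense();Q=R.from_quat(s["orientation"]);p=np.array(s["tool_pos"]);m=Q.as_matrix()
    cur=np.degrees(np.arctan2(m[0,0],m[1,0]))
    d=Q.inv().apply(np.array([x,y,z])-p)*1000
    print("t %.2f"%s["time"],"pos",np.round(p*1000,1),"ang %.2f"%cur,"zaxis",np.round(m[:,2],3),"F",np.round(s["wrist_force"],1),"w %.1f"%(s["gripper_width"]*87))
    print(" tool shift mm",np.round(d,1),"turn",None if ang is None else round(ang-cur,2))
E
```

drive_tool([
  [[0, 0, 0], 8.7],
  [[0, 0, 0], 8.7],
  [[0, 0, 0], 8.7],
  [[54, 16, 0], 0],
  [[54, 16, 0], 0],
  [[54, 16, 0], 0],
  [[54, 16, 0], 0],
  [[54, 16, 0], 0],
  [[54, 16, 0], 0],
  [[54, 16, 0], 0],
  [[54, 16, 0], 0],
  [[54, 16, 0], 0],
], claw=40)

```text
time: 1.6
tool_pos: [0.3977, -0.1507, 0.2365]
orientation: [0.771, 0.637, 0.0, 0.0]
wrist_force: [1.1, -0.2, -0.6]
gripper_width: 0.462
```

```bash
python3 -c "
from h import *
go(.550,.155,.2,10.9)"
```

```text
t 1.60 pos [ 397.7 -150.7  236.5] ang 10.81 zaxis [ 0.  0. -1.] F [ 1.1 -0.2 -0.6] w 40.2
 tool shift mm [328.8  92.3  36.6] turn 0.09
```

drive_tool([
  [[54, 15, 0], 0],
  [[54, 15, 0], 0],
  [[54, 15, 0], 0],
  [[54, 15, 0], 0],
  [[54, 15, 0], 0],
  [[50, 15, 15], 0],
  [[0, 0, 20], 0],
  [[0, 0, 0], 0],
  [[0, 0, 0], 0],
])

```text
time: 2.72
tool_pos: [0.546, 0.1445, 0.2022]
orientation: [0.771, 0.637, 0.0, 0.0]
wrist_force: [-0.7, 0.4, -0.7]
gripper_width: 0.461
```

```bash
python3 - <<'E'
from h import *
go(.550,.155,.107,10.9)
o=snap("a")
crop("a1",o["top"],140,140,150,112,5);crop("a2",o["side"],180,170,140,130,4)
E
```

```text
t 2.73 pos [546.  144.5 202.2] ang 10.83 zaxis [ 0.001 -0.    -1.   ] F [-0.7  0.4 -0.7] w 40.1
 tool shift mm [11.   1.9 95.2] turn 0.07
```

View pics/a2.png

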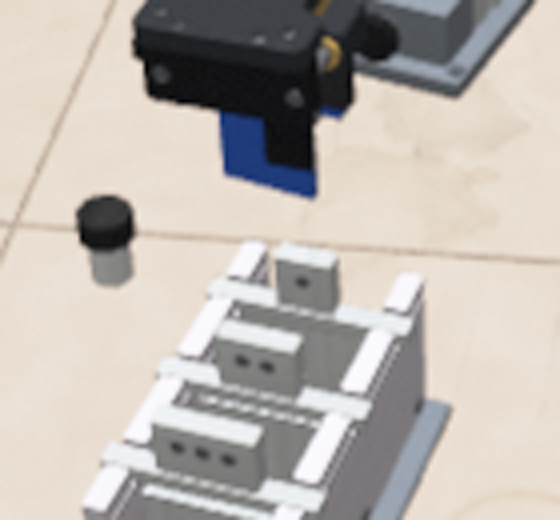

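View pics/a1.png

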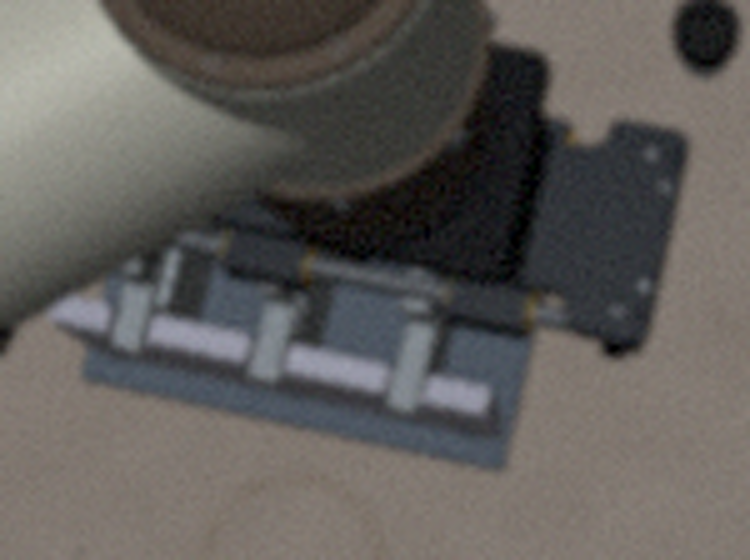

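The rack is undisturbed (top of the 1-mark tab at a2 (307,250)), and the hand is just short of it. I'll shift over leaf_1 and lower.

drive_tool([
  [[11, 2, 0], 0],
  [[0, 0, 25], 0],
  [[0, 0, 25], 0],
  [[0, 0, 25], 0],
  [[0, 0, 10], 0],
  [[0, 0, 9], 0],
  [[0, 0, 0], 0],
  [[0, 0, 0], 0],
])

```text
time: 3.82
tool_pos: [0.5504, 0.1556, 0.1084]
orientation: [0.771, 0.637, 0.001, 0.0]
wrist_force: [0.5, 0.6, 0.0]
gripper_width: 0.461
```

```bash
python3 - <<'E'
from h import *
go(.550,.155,.108,10.9)
img=bot.camera("side")[:,:,::-1].copy()
crop("b2",img,180,170,140,130,4)
E
```

```text
t 3.83 pos [550.4 155.6 108.4] ang 10.81 zaxis [ 0.002  0.001 -1.   ] F [0.5 0.6 0. ] w 40.1
 tool shift mm [-0.7 -0.3  0.4] turn 0.09
```

View pics/b2.png

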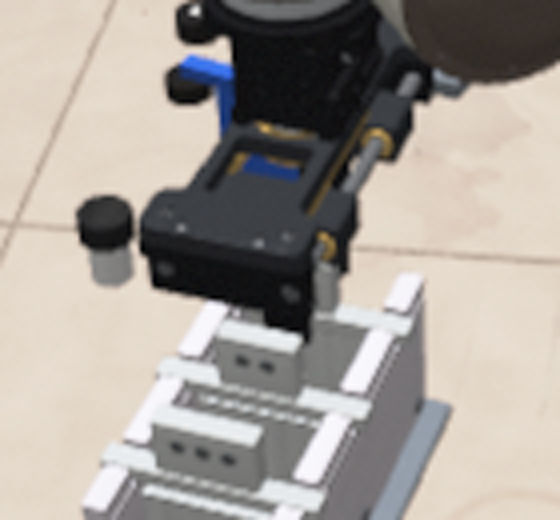

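The fingers straddle tab 1 (one finger visible at b2 (288,315)). Closing now.

drive_tool([
  [[0, 0, 0], 0],
  [[0, 0, 0], 0],
  [[0, 0, 0], 0],
  [[0, 0, 0], 0],
  [[0, 0, 0], 0],
  [[0, 0, 0], 0],
], claw=0)

```text
time: 4.62
tool_pos: [0.5498, 0.1552, 0.1075]
orientation: [0.771, 0.637, -0.0, -0.0]
wrist_force: [-0.3, -0.1, 0.0]
gripper_width: 0.135
```

drive_tool([
  [[0, 0, -5], 0],
  [[0, 0, -15], 0],
  [[0, 0, -25], 0],
  [[0, 0, -25], 0],
  [[0, 0, -30], 0],
  [[0, 0, -20], 0],
  [[0, 0, 0], 0],
  [[0, 0, 0], 0],
])

```text
time: 5.62
tool_pos: [0.5493, 0.1552, 0.227]
orientation: [0.771, 0.637, -0.0, -0.0]
wrist_force: [0.2, -0.5, -1.3]
gripper_width: 0.132
```

```bash
python3 - <<'E'
from h import *
# target: leaf centre 12 mm off fence, ie y=+5.5 of fixture
a=np.radians(18.4);c=np.array([.5383,-.2406])+.007*np.array([np.sin(a),np.cos(a)])
print(c); go(c[0],c[1],.230,18.4)
o=snap("c")
crop("c5",o["side"],180,130,140,130,4)
E
```

```text
[ 0.54050954 -0.23395787]
t 5.62 pos [549.3 155.2 227. ] ang 10.83 zaxis [-0.001 -0.    -1.   ] F [ 0.2 -0.5 -1.3] w 11.5
 tool shift mm [-383.9   64.5   -3. ] turn 7.57
```

View pics/c5.png

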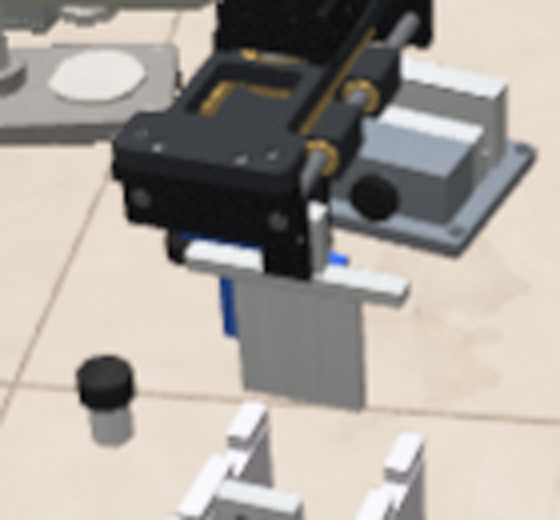

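Leaf_1 hangs straight in the hand (blade c5 (305,340)). Carrying it to the fixture.

drive_tool([
  [[-40, 7, 0], 0],
  [[-55, 9, 0], 0],
  [[-55, 9, 0], 0],
  [[-55, 9, 0], 0],
  [[-55, 9, 0], 0],
  [[-55, 9, 0], 0],
  [[-49, 9, 0], 0],
  [[-20, 3.5, 0], 3.8],
  [[0, 0, 0], 3.8],
  [[0, 0, 0], 0],
  [[0, 0, 0], 0],
])

```text
time: 7.1
tool_pos: [0.5412, -0.2333, 0.2272]
orientation: [0.811, 0.585, -0.0, -0.0]
wrist_force: [-0.7, -0.3, -1.2]
gripper_width: 0.136
```

```bash
python3 - <<'E'
from h import *
go(.5405,-.234,.230,18.4)
o=snap("d")
crop("d5",o["side"],230,70,120,120,5);crop("d6",o["top"],340,150,110,95,7)
E
```

```text
t 7.10 pos [ 541.2 -233.3  227.2] ang 18.33 zaxis [-0.001  0.    -1.   ] F [-0.7 -0.3 -1.2] w 11.8
 tool shift mm [-0.9 -0.4 -2.8] turn 0.07
```

View pics/d5.png

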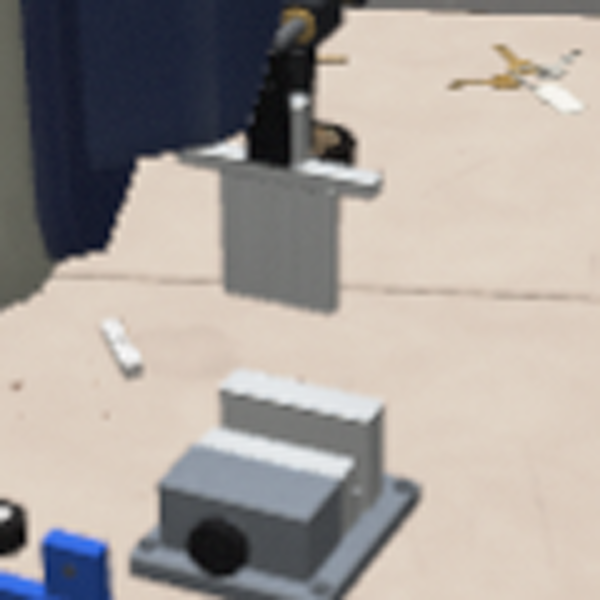

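View pics/d6.png

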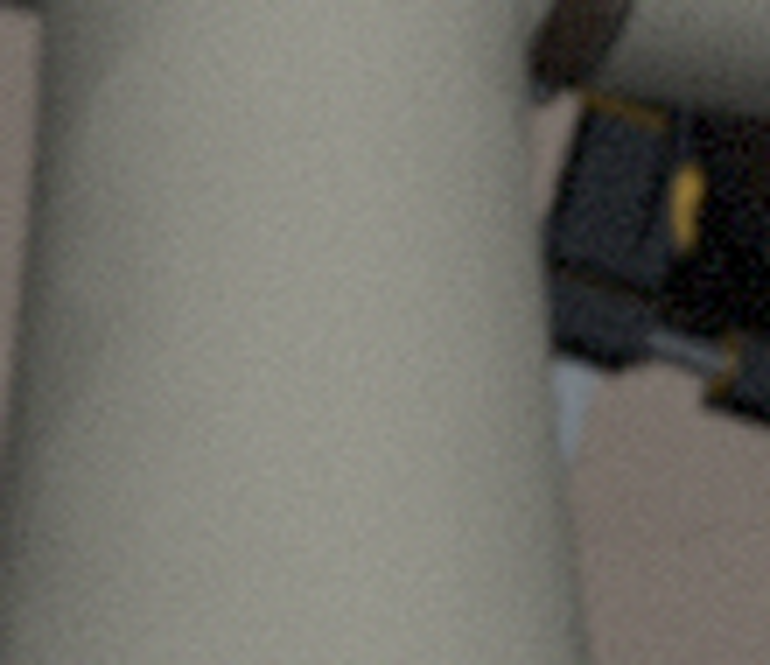

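The side view shows leaf_1 above the gap (lower edge d5 (226,293)-(337,311), fence top (221,390)-(383,405)); the arm covers the fixture in the top view. I'll use the leaf itself to check the side camera's bias.

```bash
python3 - <<'E'
from h import *
np.set_printoptions(precision=4,suppress=True)
def T(p,off,s): return ((p[0]+.5)/s-.5+off[0],(p[1]+.5)/s-.5+off[1])
a=np.radians(18.35);ey=np.array([np.sin(a),np.cos(a),0]);ex=np.array([np.cos(a),-np.sin(a),0])
tcp=np.array([.5412,-.2333,0])
off=(230,70)
L,Rr=[on('side',*T(p,off,5),.1347) for p in((226,292),(336,310))]
m=(L+Rr)/2-tcp;print('leaf low edge: width',np.linalg.norm(L-Rr),'ang',np.degrees(np.arctan2(-(L-Rr)[1],(L-Rr)[0])),'mid rel tcp: x',m@ex,'y',m@ey,'(want 4)')
bl,br=[on('side',*T(p,off,5),.2272-.0925+.076) for p in((178,154),(380,180))]
# fence upper face edge  
fl,fr=[on('side',*T(p,off,5),.071) for p in((221,390),(382,421))]
m=(fl+fr)/2-tcp;print('fence face edge len',np.linalg.norm(fl-fr),'ang',np.degrees(np.arctan2(-(fl-fr)[1],(fl-fr)[0])),'rel',m@ex,m@ey)
pl,pr=[on('side',*T(p,off,5),.053) for p in((209,430),(353,461))]
m=(pl+pr)/2-tcp;print('pad face edge len',np.linalg.norm(pl-pr),'ang',np.degrees(np.arctan2(-(pl-pr)[1],(pl-pr)[0])),'rel',m@ex,m@ey)
E
```

```text
leaf low edge: width 0.057500897069355676 ang 13.267358317380548 mid rel tcp: x 0.0009342777234991247 y 0.0033314639452334026 (want 4)
fence face edge len 0.08775127248755475 ang 14.892813730986692 rel -0.004132165724546698 -0.007321425517272858
pad face edge len 0.07984047998471971 ang 16.474156325026268 rel 0.001587745281960775 0.005336640143978233
```

```bash
python3 - <<'E'
from h import *
np.set_printoptions(precision=4,suppress=True)
g=cv2.cvtColor(cv2.imread("pics/d_side.png"),cv2.COLOR_BGR2GRAY).astype(float)
def edge(p0,p1,sign,z,name,hw=3):
    u=np.arange(int(p0[0])+2,int(p1[0])-1);vv=[]
    for x in u:
        v0=p0[1]+(p1[1]-p0[1])*(x-p0[0])/(p1[0]-p0[0]);r=np.arange(int(round(v0))-hw,int(round(v0))+hw+1)
        d=np.clip(sign*(g[r+1,x]-g[r,x]),0,None);d[d<d.max()*.3]=0;vv.append((d*(r+.5)).sum()/d.sum())
    vv=np.array(vv);k=cv2.fitLine(np.stack([u,vv],1).astype(np.float32),cv2.DIST_HUBER,0,.01,.01).ravel()
    f=lambda x:k[3]+k[1]/k[0]*(x-k[2])
    A,B=on('side',u[0],f(u[0]),z),on('side',u[-1],f(u[-1]),z)
    e=A-B;n=np.array([np.sin(np.radians(18.35)),np.cos(np.radians(18.35))])
    print(name,'ang %.2f'%np.degrees(np.arctan2(-e[1],e[0])),'mid y rel %.1f'%(1000*(((A+B)/2)[:2]-[.5412,-.2333])@n),'resid %.2f'%np.std(vv-f(u)))
q=lambda x,y:(230+(x+.5)/5-.5,70+(y+.5)/5-.5)
edge(q(226,293),q(337,311),1,.1347,'leaf low')
edge(q(221,392),q(382,421),-1,.071,'fence face')
edge(q(209,430),q(353,461),-1,.053,'pad face')
edge(q(192,450),q(336,482),-1,.055,'pad/housing')
edge(q(160,487),q(305,522),-1,.055,'housing back')
E
python3 - <<'E'
import sys;sys.path.insert(0,'.')
E
```

```text
leaf low ang 18.16 mid y rel 6.2 resid 0.11
fence face ang 17.35 mid y rel -5.9 resid 0.27
pad face ang 15.94 mid y rel 20.2 resid 0.24
pad/housing ang 18.07 mid y rel 24.8 resid 0.13
housing back ang 18.66 mid y rel 66.4 resid 0.48
```

drive_tool([
  [[0, 0, 20], 0],
  [[0, 0, 25], 0],
  [[0, 0, 20], 0],
  [[0, 0, 7], 0],
  [[0, 0, 0], 0],
  [[0, 0, 0], 0],
])

```text
time: 7.95
tool_pos: [0.5419, -0.234, 0.1566]
orientation: [0.811, 0.585, 0.001, 0.001]
wrist_force: [-0.0, 1.0, -1.0]
gripper_width: 0.137
```

drive_tool([
  [[-1, 0, 0], 0],
  [[-1, 0, 0], 0],
  [[0, 0, 0], 0],
  [[0, 0, 0], 0],
])

```text
time: 8.45
tool_pos: [0.5405, -0.2359, 0.1556]
orientation: [0.811, 0.585, 0.0, 0.0]
wrist_force: [0.6, -0.0, -1.4]
gripper_width: 0.137
```

```bash
python3 - <<'E'
from h import *
go(.5405,-.234,.150,18.4)
img=bot.camera("side")[:,:,::-1].copy()
crop("e5",img,250,100,80,80,7)
E
```

```text
t 8.45 pos [ 540.5 -235.9  155.6] ang 18.42 zaxis [ 0.  0. -1.] F [ 0.6 -0.  -1.4] w 12.0
 tool shift mm [ 1.8 -0.6  5.6] turn -0.02
```

View pics/e5.png

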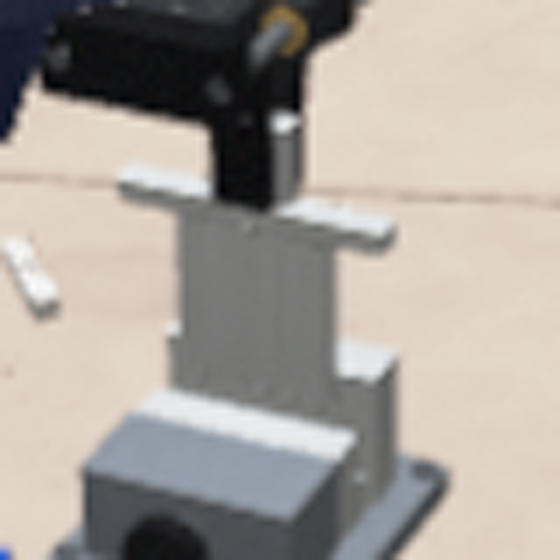

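The leaf stands before the fence, offset toward +x (margins 7 px left, 60 px right in e5). I'll centre it a little and feel for the fence.

drive_tool([
  [[0, -6, 0], 0],
  [[-0.7, 0, 0], 0],
  [[0, 0, 0], 0],
  [[0, 0, 0], 0],
])

```text
time: 9.0
tool_pos: [0.5347, -0.2346, 0.1556]
orientation: [0.811, 0.585, 0.0, 0.0]
wrist_force: [-1.0, -0.7, -1.0]
gripper_width: 0.133
```

drive_tool([
  [[-0.7, 0, 0], 0],
  [[0, 0, 0], 0],
  [[0, 0, 0], 0],
])

```text
time: 9.38
tool_pos: [0.5344, -0.2353, 0.1555]
orientation: [0.811, 0.585, -0.0, -0.0]
wrist_force: [0.4, 0.2, -2.1]
gripper_width: 0.139
```

drive_tool([
  [[-0.7, 0, 0], 0],
  [[0, 0, 0], 0],
  [[0, 0, 0], 0],
])

```text
time: 9.75
tool_pos: [0.5342, -0.2359, 0.1555]
orientation: [0.811, 0.585, 0.0, -0.0]
wrist_force: [-0.8, -0.1, -1.0]
gripper_width: 0.132
```

drive_tool([
  [[-0.7, 0, 0], 0],
  [[0, 0, 0], 0],
  [[0, 0, 0], 0],
])

```text
time: 10.12
tool_pos: [0.534, -0.2366, 0.1555]
orientation: [0.811, 0.585, 0.0, -0.0]
wrist_force: [0.1, 0.7, -1.7]
gripper_width: 0.136
```

drive_tool([
  [[-0.7, 0, 0], 0],
  [[0, 0, 0], 0],
  [[0, 0, 0], 0],
])

```text
time: 10.5
tool_pos: [0.5338, -0.2373, 0.1556]
orientation: [0.811, 0.585, 0.0, 0.0]
wrist_force: [0.3, -0.5, -1.3]
gripper_width: 0.137
```

drive_tool([
  [[-0.7, 0, 0], 0],
  [[0, 0, 0], 0],
  [[0, 0, 0], 0],
])

```text
time: 10.88
tool_pos: [0.5337, -0.2377, 0.1556]
orientation: [0.811, 0.585, 0.0, -0.0]
wrist_force: [-0.3, 1.5, -0.5]
gripper_width: 0.138
```

drive_tool([
  [[-0.7, 0, 0], 0],
  [[0, 0, 0], 0],
  [[0, 0, 0], 0],
])

```text
time: 11.25
tool_pos: [0.5335, -0.2381, 0.1556]
orientation: [0.811, 0.585, 0.0, -0.0]
wrist_force: [0.7, 4.5, -0.5]
gripper_width: 0.134
```

drive_tool([
  [[-0.7, 0, 0], 0],
  [[0, 0, 0], 0],
  [[0, 0, 0], 0],
])

```text
time: 11.62
tool_pos: [0.5334, -0.2385, 0.1556]
orientation: [0.811, 0.585, 0.001, -0.0]
wrist_force: [0.8, 6.4, 0.4]
gripper_width: 0.137
```

```bash
python3 - <<'E'
from h import *
go(.5405,-.234,.150,18.4);print(bot.sense()["moment"])
img=bot.camera("side")[:,:,::-1].copy()
crop("f5",img,250,100,80,80,7)
E
```

```text
t 11.62 pos [ 533.4 -238.5  155.6] ang 18.41 zaxis [ 0.001  0.001 -1.   ] F [0.8 6.4 0.4] w 11.9
 tool shift mm [6.5 5.3 5.6] turn -0.01
[ 2.2229408  -0.42250936  0.06783347]
```

View pics/f5.png

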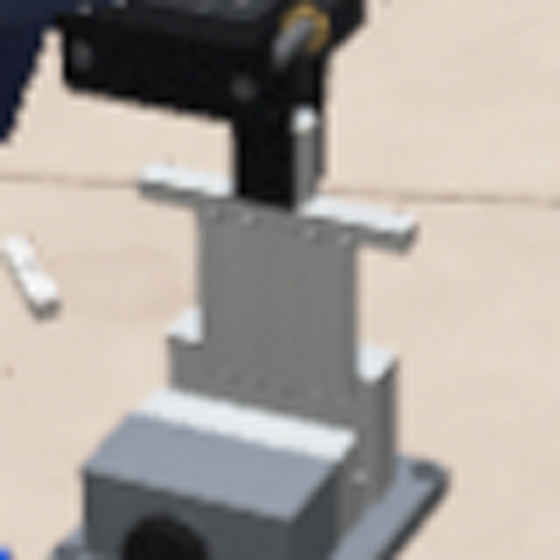

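Contact with the fence found at TCP y ≈ -0.2377 (force 6 N when pressed), and the leaf is now centred in x. I'll ease off and lower.

drive_tool([
  [[1.4, 0, 0], 0],
  [[0, 0, 4], 0],
  [[0, 0, 4], 0],
  [[0, 0, 3], 0],
  [[0, 0, 3], 0],
  [[0, 0, 3], 0],
  [[0, 0, 0], 0],
])

```text
time: 12.55
tool_pos: [0.5335, -0.2379, 0.138]
orientation: [0.811, 0.585, 0.0, -0.0]
wrist_force: [0.9, 2.9, -2.1]
gripper_width: 0.137
```

drive_tool([
  [[0, 0, 2], 0],
  [[0, 0, 2], 0],
  [[0, 0, 2], 0],
  [[0, 0, 2], 0],
  [[0, 0, 0], 0],
])

```text
time: 13.18
tool_pos: [0.5336, -0.2379, 0.1302]
orientation: [0.811, 0.585, 0.0, -0.0]
wrist_force: [0.9, 3.4, -0.3]
gripper_width: 0.133
```

drive_tool([
  [[0, 0, 1.5], 0],
  [[0, 0, 1.5], 0],
  [[0, 0, 1], 0],
  [[0, 0, 0], 0],
])

```text
time: 13.68
tool_pos: [0.5336, -0.2379, 0.1264]
orientation: [0.811, 0.585, 0.0, -0.0]
wrist_force: [2.7, 4.7, -0.2]
gripper_width: 0.14
```

drive_tool([
  [[0, 0, 1], 0],
  [[0, 0, 1], 0],
  [[0, 0, 0], 0],
])

```text
time: 14.05
tool_pos: [0.5337, -0.2379, 0.1255]
orientation: [0.811, 0.585, 0.0, 0.0]
wrist_force: [-0.3, 5.4, 4.1]
gripper_width: 0.138
```

drive_tool([
  [[0, 0, 1.5], 0],
  [[0, 0, 0], 0],
  [[0, 0, 0], 0],
])

```text
time: 14.42
tool_pos: [0.5338, -0.238, 0.1254]
orientation: [0.811, 0.585, 0.0, 0.001]
wrist_force: [-1.5, 7.5, 10.8]
gripper_width: 0.135
```

```bash
python3 - <<'E'
from h import *
go(.5405,-.234,.1255,18.4)
img=bot.camera("side")[:,:,::-1].copy()
crop("g5",img,250,100,80,80,7)
E
```

```text
t 14.43 pos [ 533.8 -238.   125.4] ang 18.37 zaxis [ 0.001 -0.001 -1.   ] F [-1.5  7.5 10.8] w 11.8
 tool shift mm [ 5.9  5.1 -0.1] turn 0.03
```

View pics/g5.png

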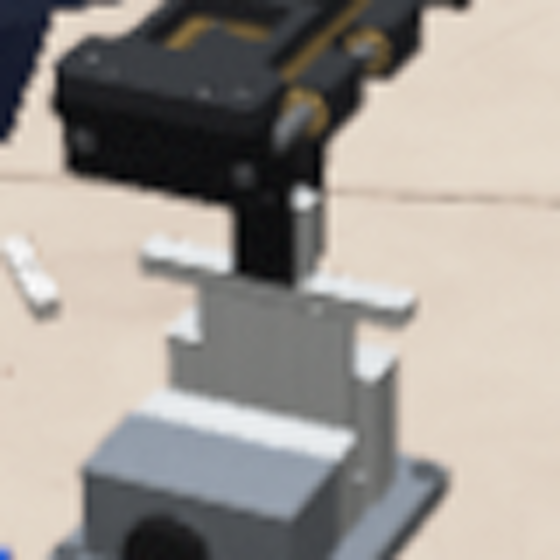

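Leaf_1 has stopped at a TCP height of 125.4 mm, so its lower edge is at about 33 mm, which is the step. It is centred on the fence and binds. I'll relieve the load and release gently.

drive_tool([
  [[0.3, 0, -1.5], 0],
  [[0, 0, 0], 0],
  [[0, 0, 0], 0],
])

```text
time: 14.85
tool_pos: [0.5337, -0.2379, 0.1255]
orientation: [0.811, 0.585, -0.0, 0.0]
wrist_force: [-0.8, 5.7, 6.6]
gripper_width: 0.139
```

drive_tool([
  [[0, 0, 0], 0],
  [[0, 0, 0], 0],
  [[0, 0, 0], 0],
  [[0, 0, 0], 0],
], claw=16)

```text
time: 15.35
tool_pos: [0.5334, -0.2379, 0.1242]
orientation: [0.811, 0.585, -0.0, -0.0]
wrist_force: [-0.6, -0.6, -0.5]
gripper_width: 0.183
```

drive_tool([
  [[0, 0, 0], 0],
  [[0, 0, 0], 0],
  [[0, 0, 0], 0],
  [[0, 0, 0], 0],
], claw=40)

```text
time: 15.85
tool_pos: [0.5336, -0.2376, 0.1246]
orientation: [0.811, 0.585, 0.0, -0.0]
wrist_force: [0.3, -1.3, 0.0]
gripper_width: 0.446
```

```bash
python3 - <<'E'
from h import *
go(.5405,-.234,.1255,18.4)
img=bot.camera("side")[:,:,::-1].copy()
crop("i5",img,250,100,80,80,7)
E
```

```text
t 15.85 pos [ 533.6 -237.6  124.6] ang 18.41 zaxis [ 0.  0. -1.] F [ 0.3 -1.3  0. ] w 38.8
 tool shift mm [ 5.6  5.4 -0.9] turn -0.01
```

View pics/i5.png

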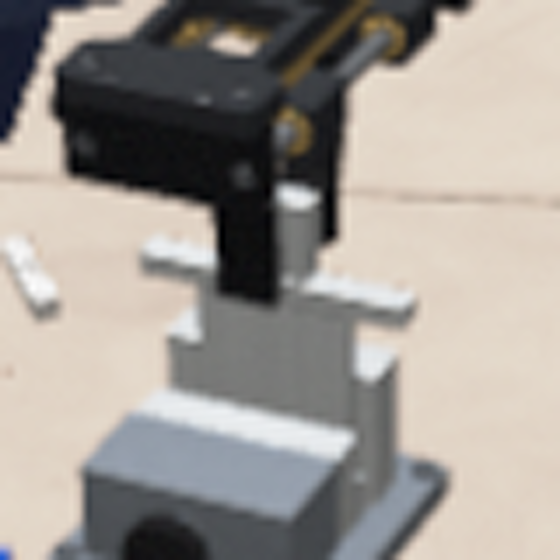

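The fingers are clear of the tab and the leaf hasn't moved. Now raising straight up, then moving away.

drive_tool([
  [[0, 0, -10], 0],
  [[0, 0, -20], 0],
  [[0, 0, -30], 0],
  [[0, 0, -30], 0],
  [[0, 0, -30], 0],
  [[-50, -20, 0], 0],
  [[-50, -20, 0], 0],
  [[-50, -20, 0], 0],
  [[-50, 0, 0], 0],
  [[0, 0, 0], 0],
  [[0, 0, 0], 0],
  [[0, 0, 0], 0],
])

```text
time: 17.4
tool_pos: [0.414, -0.4077, 0.2449]
orientation: [0.811, 0.585, 0.0, 0.0]
wrist_force: [-1.0, 1.0, 0.0]
gripper_width: 0.464
```

```bash
python3 - <<'E'
from h import *
go(.5405,-.234,.1255,18.4)
o=snap("j")
crop("j5",o["side"],180,100,150,150,4);crop("j6",o["top"],350,150,100,85,7)
E
```

```text
t 17.40 pos [ 414.  -407.7  244.9] ang 18.34 zaxis [ 0. -0. -1.] F [-1.  1.  0.] w 40.3
 tool shift mm [204.6  65.4 119.4] turn 0.06
```

View pics/j5.png

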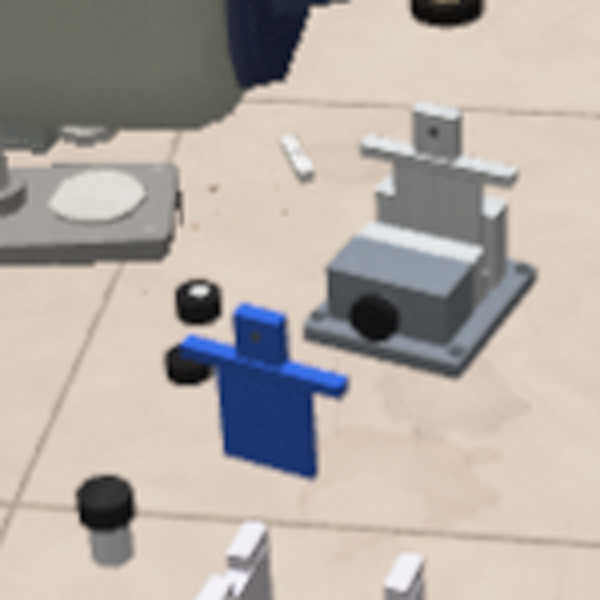

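View pics/j_top.png

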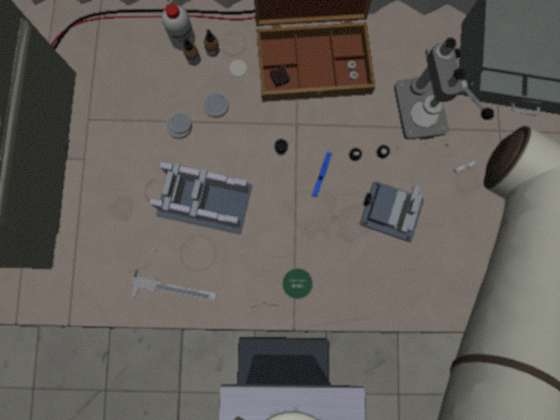

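View pics/j_side.png

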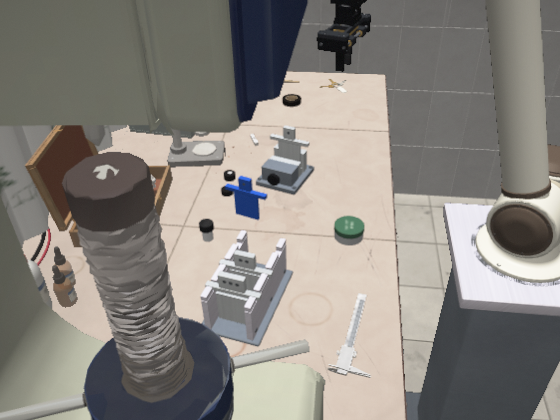

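Leaf_1 stands upright in the gap (j_side tab at (289,133)), the other two hang in the rack, and tin, eyepiece and caliper haven't moved. One triangulation of the tab and bar for the final check.

View pics/j6.png

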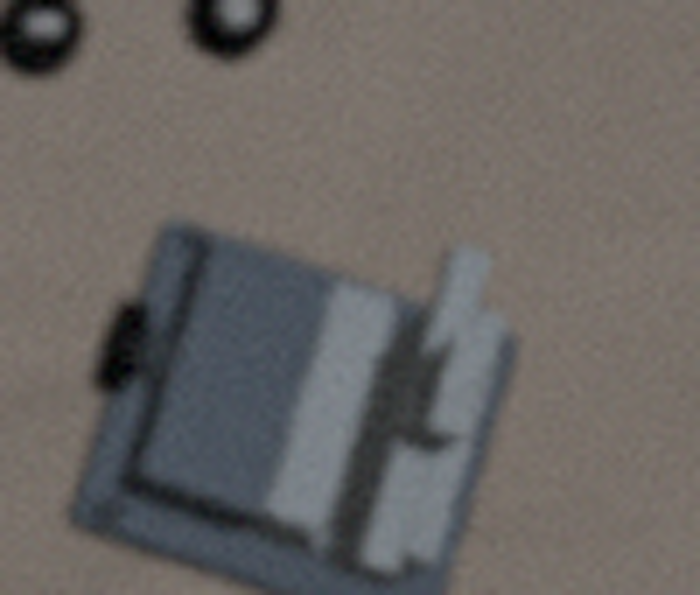

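```bash
python3 - <<'E'
from h import *
crop("j7",cv2.imread("pics/j_side.png"),262,120,60,60,10)
E
```

```text
(no output)
```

View pics/j7.png

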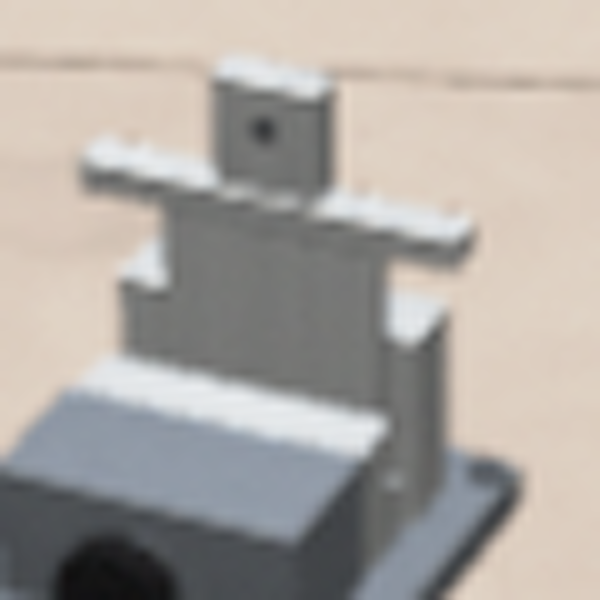

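```bash
python3 - <<'E'
from h import *
T=lambda p,o,s:((p[0]+.5)/s-.5+o[0],(p[1]+.5)/s-.5+o[1])
print(two(T((468,246),(350,150),7),T((96,147),(262,120),10)))
# heights via side only: cast on plane of leaf y (TCP at release .5337,-.2379, +6mm face)
a=np.radians(18.4);n=np.array([np.sin(a),np.cos(a),0]);c=np.array([.5337,-.2379,0])+.006*n
for nm,p in(('tab top L',(214,80)),('tab top R',(333,98)),('bar top L',(82,165)),('bar top R',(462,237))):
    o,d=ray('side',*T(p,(262,120),10));t=(c-o)@n/(d@n);print(nm,np.round(o+t*d,4))
print('expected bar top .109, tab top .141')
E
```

```text
(array([ 0.5835633 , -0.25183482,  0.10854745]), np.float64(0.0006287529784935346))
tab top L [ 0.5508 -0.2373  0.1368]
tab top R [ 0.5203 -0.2271  0.1388]
bar top L [ 0.5866 -0.2492  0.1046]
bar top R [ 0.4875 -0.2162  0.1081]
expected bar top .109, tab top .141
```

The triangulated bar top is 108.5 mm against the expected 109 mm, with a ray gap of 0.6 mm. Handing in.

```bash
python3 -c "
from plant import bot
print(bot.job_done())"
```

```text
the job is handed in; nothing more can be done
None
```

The thinnest leaf (leaf_1, 8 mm) is the one that binds. I left it standing on the half-way step against the fence and handed the job in at about 17.5 s of the 72 s.

**Trial:** I lifted leaf_1 from its slot, pressed it to the fence until I felt about 6 N, eased off, and lowered it along the face. It stopped with its lower edge at about 33 mm, the height of the step. Pushing further only raised the upward force to about 11 N, so it was resting on something solid. Before the trial the images had already suggested the 10.5/4.5 mm setting, which agrees.

**Last checks after drawing the hand clear:**
- **Leaf_1:** it stands upright and roughly centred on the fence. Triangulating the bar top from both views gave 108.5 mm against an expected 109 mm.
- **Other leaves:** leaf_2 and leaf_3 were never touched and still hang in the rack.
- **Bystanders:** in the pictures the tin, eyepiece, caliper and blue look-alike show no visible movement.

**Disagreements:**
- Heights taken from the side view alone read about 1 to 4 mm low.
- The triangulated bar end came out about 2.5 mm off in y from the arm's own position.
- I put both down to the camera calibration. I relied on the contact measurements for the leaf's distance from the fence.

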